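# Find the rattling parts case and hold it out over the clipboard

## Robot

A 6-joint arm with a two-finger parallel gripper is mounted at the origin on a cart in front of the work surface, level with it; the furniture and walls round the work are solid. World frame = base frame: x ahead of the robot, y to its left, z up, the work surface at z = 0. Lengths are in mm, angles in rad, forces in N, time in s.
With the tool pointing down it reaches from about 400 to 925 mm from the base axis. Payload 12.5 kg.
Tool frame: the origin (TCP) lies at the very end of the fingers, on their centre line; the grasp point (between the pads) lies 19 mm behind it; z points along the fingers, y is the direction in which the jaws open and shut (so a half turn about z gives the same grasp; the last joint's range is limited). The gripper opens to 95 mm and grips with 3 to 60 N. Pads are 20 mm wide; open, the fingers measure 119 mm over their backs; the gripper's body (75 mm by 180 mm) begins 59 mm behind the grasp point.
Start: joints at [-1.407, 0.491, 1.559, -0, 1.092, -0.106], TCP at [166.61, -602.405, 184.861] pointing down, gripper open.
Joint ranges: [-3.1, 3.1], [-0.84, 2.19], [0.05, 2.79], [-1.13, 4.28], [0.06, 2.93], [-2.69, 2.69]. Speed limits (rad/s): [2.22, 2.22, 2.79, 3.14, 3.14, 3.14].

## Interface

Orientations are given as [roll, pitch, yaw] about the fixed x, y, z axes, in that order (R = Rz(yaw) Ry(pitch) Rx(roll)).
In Python, from cell import env, read_camera, get_calibration gives the robot as it stands.
- The arm moves only by the tool arm_command, never from a script. Its argument "targets" is a list of rows, each a list of 3 entries, a list of its own where there are three numbers: the turn, a rotation vector about the tool's x, y, z in rad, then the shift along the tool's x, y, z in m, then the closure in counts, from 0 (fully open) to 255 (shut). In form: [[[rx, ry, rz], [tx, ty, tz], fingers], ...]. A call has 1 to 8 rows; each row is the pose to reach, as a shift and turn from the pose commanded when the call began, along the tool's axes at that moment; what a row does not reach only later rows make up. A row lasts 1/10 s, in which the tool goes at most 50 mm and 8.59 degrees, less where a joint would pass 70% of its speed; a pose out of reach is approached as far as the arm can. A call with a gripper value outside its range is refused whole. The fingers move at their own pace and stop on an object; the grip force is fixed at half the most. Time passes only in rows, so rows that repeat a pose let the fingers close. It gives the time, the measured TCP pose, the force and the opening at its end, in the units of the state.
- env.state(): the state, without advancing time (a new reading comes with each control period).
- read_camera(name): name is "side" or "top" or "wrist"; returns (picture, depth): 400x640x3 uint8, blue, green, red; 400x640 float32, mm along the optical axis (not along the pixel's ray), 0 where there is no reading.
- get_calibration(name): a dict with "vfov" (degrees; the focal length in pixels is half the picture's height over the tangent of half this angle, whatever the lens; pixels are square), "cx", "cy" (the principal point, pixels), "world_from_camera" (4x4, takes a point from camera to world coordinates). Camera axes: x right, y down, z forward; pixel columns grow to the right and rows downward; lengths in mm; the calibration is good to about 2 mm. A picture is of the moment at which its call begins: read the wrist's pose just before it. get_calibration takes no time and is no camera call; for the wrist camera it gives the pose at the moment of the call.
- env.job_done(): hands the job in, once; it reports no verdict.
The state is a dict: "t": time; "joints": joint angles; "qvel": joint speeds; "tau": joint torques, N m; "eef_pos": TCP position; "tcp_rot": TCP orientation; "ft_force": force on the tool from outside, world axes, zero at the start; "moment": the same for the moment, N m; "opening": opening from 0.0 (shut) to 1.0 (fully open).
Only numpy, scipy, OpenCV 4.12 (cv2) and the standard library are available. Lean on these libraries where they do the work, as an engineer would, in place of code of your own. Each camera call takes 0.05 s, during which the arm holds its last target.

## Task

One of the three sealed orange parts cases has a ball loose inside: lift them one at a time and shake each a few times along its length, clear of the bench, until you have found the one that rattles, standing any other you tried back where it was. Hold the rattling case out level and still over the middle of the clipboard, about 15 cm above the bench, and finish while holding it there: do not put it down or let go. Leave the valve, the pipe nipple and the brass plug alone.

Things in the scene. Friction and masses are not known exactly. Their poses are not given: they have to be found in the camera images.
- case_left: left (largest y) of three alike sealed parts cases, 140 x 52 x 50 mm (own x along the length, y across, z up); orange tub, black lid, grey panel on top, grey latches at both ends; origin at the centre of its underside. Stiff walls; take it from above across its 52 mm width at mid-length. Length points away from the robot within 0.4 rad. Case 0.28 to 0.65 kg by itself, whether it rattles or not
- case_middle: middle of the three alike sealed parts cases; size, look, origin and weight as the left one. In one of the three, any of them, lies a loose 36 mm steel ball of 0.19 kg that rolls easily along the inner length, 46 mm to either side of the middle, with little play sideways; nothing is loose in the other two
- case_right: right (smallest y) of the three alike sealed parts cases; size, look, origin and weight as the left one. Strokes of 140 mm or more, about 0.5 m/s, run the ball to both ends (in short ones it may float about the middle): at each stop it lies at the leading end, shifting the moment on the hand by 0.08 N m each way, with some knocking. A grip of 25 to 40 N holds it well
- clipboard: wooden clipboard with a paper form and a metal clip, lying fixed on the bench behind the cases, 105 x 150 x 10 mm (x, y, z); origin at the centre of its underside
- valve: dark grey valve body, 74 x 90 x 122 mm, standing near the case on the right; origin at the centre of its underside; a bystander
- nipple: grey hexagonal pipe nipple, 27 x 31 x 37 mm, standing to the left of the cases; origin at the centre of its underside; a bystander
- plug: brass plug with a square head, 25 x 25 x 23 mm, standing to the right of the cases; origin at the centre of its underside; a bystander

How it is judged (in metres and radians):
On the way, in this order (a step that is already met when the one before it is completed fails the run):
1. the rattling case, lifted clear of the bench by 3 cm, has been shaken along its length so that the ball runs to one end (((height (world z) of case_left above 0.03 m and distance between loose_ball_c0 and case_left below 0.08 m and x of loose_ball_c0 in the frame of case_left above 0.025 m) or (height (world z) of case_middle above 0.03 m and distance between loose_ball_c0 and case_middle below 0.08 m and x of loose_ball_c0 in the frame of case_middle above 0.025 m) or (height (world z) of case_right above 0.03 m and distance between loose_ball_c0 and case_right below 0.08 m and x of loose_ball_c0 in the frame of case_right above 0.025 m))).
2. and to the other end (((height (world z) of case_left above 0.03 m and distance between loose_ball_c0 and case_left below 0.08 m and x of loose_ball_c0 in the frame of case_left below -0.025 m) or (height (world z) of case_middle above 0.03 m and distance between loose_ball_c0 and case_middle below 0.08 m and x of loose_ball_c0 in the frame of case_middle below -0.025 m) or (height (world z) of case_right above 0.03 m and distance between loose_ball_c0 and case_right below 0.08 m and x of loose_ball_c0 in the frame of case_right below -0.025 m))).
3. and back again (((height (world z) of case_left above 0.03 m and distance between loose_ball_c0 and case_left below 0.08 m and x of loose_ball_c0 in the frame of case_left above 0.025 m) or (height (world z) of case_middle above 0.03 m and distance between loose_ball_c0 and case_middle below 0.08 m and x of loose_ball_c0 in the frame of case_middle above 0.025 m) or (height (world z) of case_right above 0.03 m and distance between loose_ball_c0 and case_right below 0.08 m and x of loose_ball_c0 in the frame of case_right above 0.025 m))).
At the end, for the whole second after the job is handed in: The rattling case is held by the fingers, its origin within 50 mm horizontally of the clipboard's centre and 0.10 to 0.25 m above the bench, tilted under 0.2 rad, still. The other two stand upright on the bench within 40 mm of where they stood, untouched (((distance between loose_ball_c0 and case_left below 0.08 m and horizontal distance between case_left and clipboard below 0.05 m and height (world z) of case_left between 0.1 and 0.25 m and angle between case_left's own z axis and vertical below 0.2 rad and linear speed of case_left below 0.03 m/s and contact force between the fingers and case_left above 2 N and height (world z) of each of case_middle, case_right below 0.006 m and angle between each of case_middle, case_right's own z axis and vertical below 0.08 rad and distance of each of case_middle, case_right from where it was at the start of the episode below 0.04 m and linear speed of each of case_middle, case_right below 0.02 m/s and contact force between each of the arm, the fingers and case_middle below 0.1 N and contact force between each of the arm, the fingers and case_right below 0.1 N) or (distance between loose_ball_c0 and case_middle below 0.08 m and horizontal distance between case_middle and clipboard below 0.05 m and height (world z) of case_middle between 0.1 and 0.25 m and angle between case_middle's own z axis and vertical below 0.2 rad and linear speed of case_middle below 0.03 m/s and contact force between the fingers and case_middle above 2 N and height (world z) of each of case_left, case_right below 0.006 m and angle between each of case_left, case_right's own z axis and vertical below 0.08 rad and distance of each of case_left, case_right from where it was at the start of the episode below 0.04 m and linear speed of each of case_left, case_right below 0.02 m/s and contact force between each of the arm, the fingers and case_left below 0.1 N and contact force between each of the arm, the fingers and case_right below 0.1 N) or (distance between loose_ball_c0 and case_right below 0.08 m and horizontal distance between case_right and clipboard below 0.05 m and height (world z) of case_right between 0.1 and 0.25 m and angle between case_right's own z axis and vertical below 0.2 rad and linear speed of case_right below 0.03 m/s and contact force between the fingers and case_right above 2 N and height (world z) of each of case_left, case_middle below 0.006 m and angle between each of case_left, case_middle's own z axis and vertical below 0.08 rad and distance of each of case_left, case_middle from where it was at the start of the episode below 0.04 m and linear speed of each of case_left, case_middle below 0.02 m/s and contact force between each of the arm, the fingers and case_left below 0.1 N and contact force between each of the arm, the fingers and case_middle below 0.1 N))); the arm keeps its last pose, push and grip.
It fails at once if the valve is moved more than 30 mm or knocked over (distance of valve from where it was at the start of the episode above 0.03 m or angle between valve's own z axis and vertical above 0.5 rad).
It fails at once if the pipe nipple is moved more than 30 mm or knocked over (distance of nipple from where it was at the start of the episode above 0.03 m or angle between nipple's own z axis and vertical above 0.5 rad).
It fails at once if the brass plug is moved more than 30 mm or knocked over (distance of plug from where it was at the start of the episode above 0.03 m or angle between plug's own z axis and vertical above 0.5 rad).
It also fails if it takes over 72 s, if anything falls off the work surface, if the arm or the gripper's body presses on something with over 40 N, if the wrist force passes 120 N, or if a joint passes its speed limit or range.

## Working session

There is one attempt and no reset: what is moved stays moved. The work goes in short steps, Python scripts to look and compute and a tool call to move; the robot and the scene stay as the last step left them, time stands still between calls to the robot, and variables do not carry over. Pictures are saved under pics/ and viewed, and the job is handed in when it is done.

Besides the shell and the picture viewer there is one more tool, called as name(argument=value, ...) on one line, values as JSON. arm_command: Moves the arm, as the interface text tells. Its arguments: {"type":"object","properties":{"targets":{"type":"array"}},"required":["targets"]}

```bash
ls; mkdir -p pics; python3 - <<'E'
from cell import env, read_camera, get_calibration
import cv2, numpy as np
print(env.state())
for n in("top","side"):
    p,d=read_camera(n); cv2.imwrite(f"pics/{n}0.png",p); np.save(f"pics/{n}0.npy",d)
    c=get_calibration(n); print(n,c["vfov"],c["cx"],c["cy"],np.round(c["world_from_camera"],3).tolist())
E
```

```text
pics
{'t': 0.0, 'joints': array([-1.40662427e+00,  4.91565258e-01,  1.55944466e+00, -1.17968864e-05,
        1.09167235e+00, -1.05579069e-01]), 'qvel': array([-0.00036005, -0.00018266,  0.0006733 ,  0.00156388,  0.00119402,
       -0.00125017]), 'tau': array([-1.55285801e-03, -6.12649727e+01, -2.58191818e+01,  6.91679539e-02,
        4.81370639e-02, -8.39010977e-05]), 'eef_pos': array([ 166.54484787, -602.12498416,  184.25986901]), 'tcp_rot': array([-3.14050800e+00, -1.04422394e-04,  2.69756516e-01]), 'ft_force': array([0.63249155, 0.58560713, 0.23680023]), 'moment': array([ 0.08299495, -0.01094436,  0.03936226]), 'opening': 0.9955219924591083}
top 57.67638309289791 320.2176723335291 199.78078332963855 [[0.017, -0.995, 0.096, 470.005], [-0.999, -0.014, 0.035, -99.598], [-0.034, -0.096, -0.995, 998.564], [0.0, 0.0, 0.0, 1.0]]
side 57.81927793416156 320.47361153046364 200.8000852139591 [[-0.916, -0.243, 0.318, 266.025], [-0.4, 0.569, -0.718, 615.448], [-0.007, -0.785, -0.619, 613.165], [0.0, 0.0, 0.0, 1.0]]
```

View pics/top0.png

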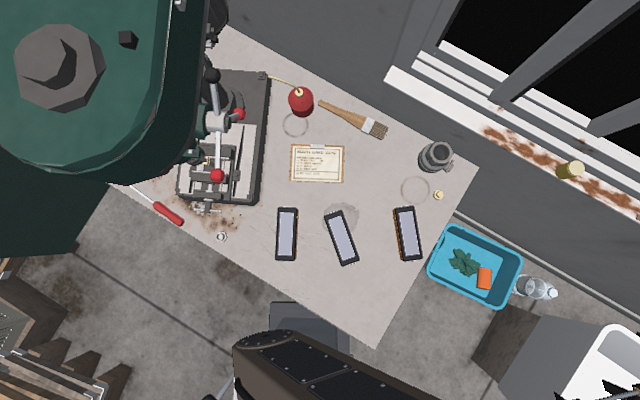

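View pics/side0.png

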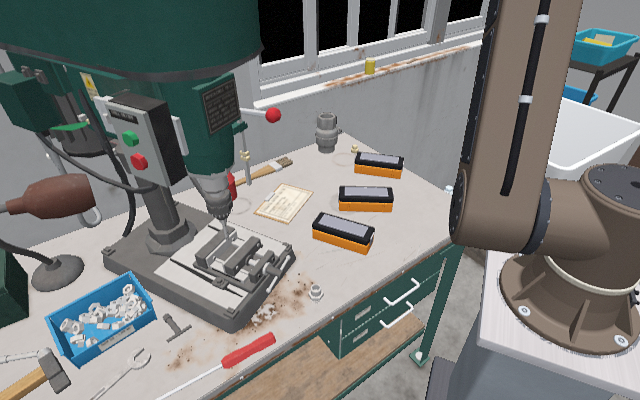

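```bash
cat > h.py <<'E'
import numpy as np, cv2
from cell import env, read_camera, get_calibration
def ray(c,u,v):
    f=200/np.tan(np.radians(c["vfov"]/2)); M=np.array(c["world_from_camera"])
    d=M[:3,:3]@np.array([(u-c["cx"])/f,(v-c["cy"])/f,1]); return M[:3,3],d
def plane(c,u,v,z):
    o,d=ray(c,u,v); return o+d*(z-o[2])/d[2]
def pt(c,u,v,dep):
    o,d=ray(c,u,v); return o+d*dep
E
python3 - <<'E'
from h import *
c=get_calibration("top"); p=cv2.imread("pics/top0.png"); D=np.load("pics/top0.npy")
# depth -> world map
vv,uu=np.mgrid[0:400,0:640]; f=200/np.tan(np.radians(c["vfov"]/2)); M=c["world_from_camera"]
P=np.stack([(uu-c["cx"])/f*D,(vv-c["cy"])/f*D,D],-1)@M[:3,:3].T+M[:3,3]
np.save("pics/P.npy",P)
for n,(u0,u1,v0,v1) in dict(left=(266,310,195,275),mid=(318,366,200,275),right=(385,430,195,270),board=(283,350,135,190),valve=(413,458,135,180),plug=(430,448,186,203),nip=(212,232,228,246)).items():
    S=P[v0:v1,u0:u1].reshape(-1,3); 
    if n in("left","mid","right"): m=(S[:,2]>40)&(S[:,2]<60); zt=50
    elif n=="board": m=(S[:,2]>5)&(S[:,2]<20);zt=10
    else: m=(S[:,2]>10);zt=None
    Q=S[m]; r=cv2.minAreaRect(Q[:,:2].astype(np.float32)); print(n,m.sum(),np.round(Q[:,2].mean(),1),np.round(Q[:,2].max(),1),[np.round(x,1) for x in r], np.round(Q.min(0)),np.round(Q.max(0)))
# obstacles tall
T=(P[...,2]>60)&(P[...,0]>300)&(P[...,0]<900)
for (a,b) in((60,120),(120,250),(250,700)):
    m=(P[...,2]>a)&(P[...,2]<b)&(uu<300)&(P[...,0]>300); print(a,b,np.round(P[m].min(0)),np.round(P[m].max(0)))
for v in range(150,250,12): print(v,[int(x) for x in P[v,190:275:6,2]],[int(x) for x in P[v,190:275:6,1]])
E
```

```text
left 1082 50.5 56.8 [array([472.2,  22.7]), array([ 52.6, 144.4]), np.float64(88.8)] [400.  -5.  41.] [544.  50.  57.]
mid 1091 50.8 55.9 [array([ 464.1, -122.6]), array([144.5,  52. ]), np.float64(20.6)] [ 393. -169.   43.] [535. -77.  56.]
right 1130 50.6 56.0 [array([ 479.2, -295.9]), array([144.7,  52.8]), np.float64(9.1)] [ 407. -330.   40.] [ 551. -261.   56.]
board 764 6.5 13.8 [array([680.5, -55. ]), array([149.9, 129.4]), np.float64(85.5)] [ 612. -129.    5.] [742.  23.  14.]
valve 1052 92.3 998.6 [array([ 584. , -278.3]), array([ 89.1, 414.5]), np.float64(44.7)] [ 470. -436.   10.] [ 749. -100.  999.]
plug 64 32.3 998.6 [array([ 534.9, -245.7]), array([ 23.8, 318.9]), np.float64(19.7)] [ 470. -397.   10.] [ 596. -100.  999.]
nip 99 37.3 998.6 [array([459.2,  56.1]), array([311. ,  26.9]), np.float64(89.0)] [ 448. -100.   14.] [475. 212. 999.]
60 120 [523. -10.  60.] [1083.  279.  120.]
120 250 [612. -19. 120.] [1069.  225.  250.]
250 700 [537. -23. 250.] [981. 307. 639.]
150 [364, 341, 334, 90, 93, 342, 92, 83, 46, 42, 45, 37, 17, 1, 0] [159, 156, 148, 224, 207, 111, 176, 1
[... 410 characters left out ...]
80, 169, 155, 138, 124, 109, 97, 82, 65]
198 [18, 24, 56, 75, 81, 88, 58, 36, 33, 33, 998, 15, -1, 1, 1] [293, 274, 245, 223, 205, 187, 181, 171, 156, 139, -99, 111, 98, 80, 64]
210 [0, 64, 70, 78, 80, 87, -3, 0, -2, 0, -2, -1, 0, 0, 0] [298, 257, 239, 220, 204, 186, 198, 180, 164, 147, 130, 113, 96, 80, 63]
222 [0, -1, 0, 0, -1, 0, 0, 0, 1, 1, 0, 0, 0, -3, 0] [297, 280, 263, 246, 229, 212, 196, 178, 162, 145, 129, 112, 95, 79, 62]
234 [0, 0, 2, 0, 1, 24, 18, -2, 0, 4, 0, 0, 998, -5, 0] [295, 278, 260, 244, 227, 203, 189, 178, 161, 143, 127, 110, -99, 78, 61]
246 [-743, -740, -734, -5, -1, 0, 0, 2, 0, 0, 1, -1, 0, 0, 0] [586, 555, 524, 245, 227, 210, 192, 175, 159, 143, 126, 110, 93, 76, 60]
```

```bash
python3 - <<'E'
from h import *
c=get_calibration("top"); p=cv2.imread("pics/top0.png"); P=np.load("pics/P.npy"); vv,uu=np.mgrid[0:400,0:640]
Z=P[...,2]; ok=Z<900
def box(u0,u1,v0,v1): return (uu>=u0)&(uu<u1)&(vv>=v0)&(vv<v1)&ok
for n,m in dict(valve=box(413,458,135,180)&(Z>60),plug=box(430,448,186,203)&(Z>12),nip=box(212,232,228,246)&(Z>20)).items():
    print(n,m.sum(),np.round(P[m].min(0)),np.round(P[m].max(0)),np.round(np.median(P[m],0)))
hsv=cv2.cvtColor(p,cv2.COLOR_BGR2HSV)
print([plane(c,u,v,10).round(1).tolist() for u,v in((292,144),(343,146),(342,182),(290,180))])
# dark lid centroid
for n,(u0,u1,v0,v1) in dict(left=(266,310,195,275),mid=(318,366,200,275),right=(385,430,195,270)).items():
    m=((hsv[...,2]<70)&box(u0,u1,v0,v1)).astype(np.uint8)
    k=max(cv2.findContours(m,cv2.RETR_EXTERNAL,cv2.CHAIN_APPROX_NONE)[0],key=cv2.contourArea)
    W=np.array([plane(c,*q[0],50)[:2] for q in k],np.float32); print(n,cv2.minAreaRect(W))
m=(Z>100)&(uu<280)&ok&(P[...,0]>300)&(P[...,1]<130)
for a in range(100,700,60):
    k=m&(Z>=a)&(Z<a+60); 
    if k.any(): i=np.argmin(np.where(k,P[...,1],9e9)); print(a,k.sum(),np.round(P[k].min(0)),np.round(P[k].max(0)),np.unravel_index(i,k.shape))
m=(Z>60)&ok&(uu>=280)&(uu<410)&(vv<260); print(np.round(P[m].min(0)),np.round(P[m].max(0)))
cv2.imwrite("pics/top0z.png",cv2.resize(p[90:290,170:470],None,fx=2.6,fy=2.6))
E
```

```text
valve 786 [ 637. -418.   60.] [ 733. -321.  125.] [ 669. -358.   90.]
plug 48 [ 574. -394.   12.] [ 596. -372.   30.] [ 584. -383.   20.]
nip 90 [448. 188.  20.] [475. 212.  41.] [462. 201.  25.]
[[719.9, 16.8, 10.0], [715.5, -125.1, 10.0], [614.9, -123.5, 10.0], [618.6, 19.8, 10.0]]
left ((470.95343017578125, 21.891599655151367), (51.966243743896484, 136.21502685546875), 88.62187194824219)
mid ((463.15771484375, -121.7952880859375), (136.9091796875, 50.07146453857422), 20.62325096130371)
right ((478.22772216796875, -294.21942138671875), (136.56484985351562, 50.51007843017578), 9.039772033691406)
100 394 [994.  40. 100.] [1046.  130.  160.] (np.int64(20), np.int64(279))
160 353 [829.  30. 160.] [1042.  124.  218.] (np.int64(7), np.int64(279))
220 162 [707.  26. 220.] [1002.  115.  279.] (np.int64(0), np.int64(279))
280 94 [647.  95. 280.] [926. 130. 340.] (np.int64(117), np.int64(231))
340 910 [563.  95. 340.] [853. 130. 400.] (np.int64(119), np.int64(230))
400 295 [709.  90. 400.] [743. 117. 440.] (np.int64(75), np.int64(220))
460 2658 [585. 100. 463.] [834. 130. 520.] (np.int64(0), np.int64(209))
520 3250 [581.  90. 520.] [797. 130. 580.] (np.int64(1), np.int64(185))
580 3323 [581.  96. 580.] [756. 130. 602.] (np.int64(0), np.int64(178))
[ 795. -296.   60.] [1000.   50.  447.]
```

View pics/top0z.png

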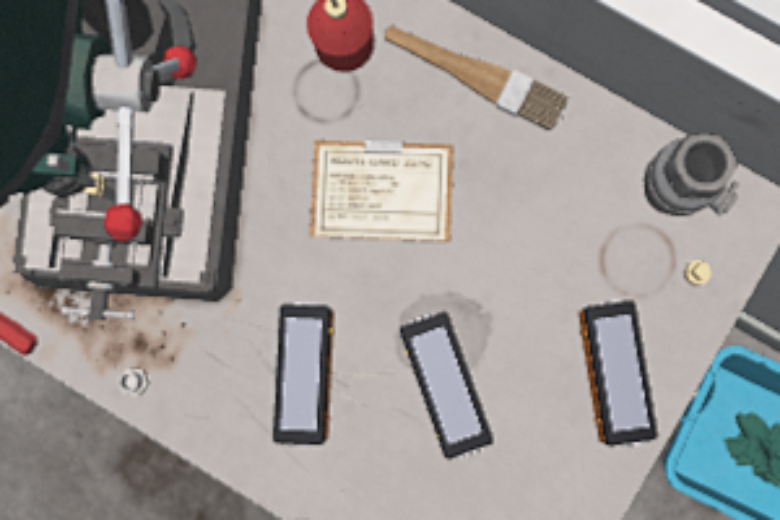

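```bash
cat >> h.py <<'E'
def rel(x,y,z,yaw,cur=None):
    s=env.state(); p=s["eef_pos"] if cur is None else cur[:3]; w=s["tcp_rot"][2] if cur is None else cur[3]
    d=np.array([x,y,z])-p; c,n=np.cos(w),np.sin(w)
    print("rz %.4f shift"%(-(yaw-w)),np.round([(c*d[0]+n*d[1])/1e3,(n*d[0]-c*d[1])/1e3,-d[2]/1e3],4))
def st():
    s=env.state(); print({k:np.round(s[k],3).tolist() for k in("t","eef_pos","tcp_rot","joints","ft_force","moment","opening")})
E
python3 -c "
from h import *
rel(478.5,-295,185,.158)"
```

```text
rz 0.1118 shift [ 0.3825 -0.2129 -0.0007]
```

arm_command(targets=[[[0,0,0.112],[0.3825,-0.213,0],0],[[0,0,0.112],[0.3825,-0.213,0],0],[[0,0,0.112],[0.3825,-0.213,0],0],[[0,0,0.112],[0.3825,-0.213,0],0],[[0,0,0.112],[0.3825,-0.213,0],0],[[0,0,0.112],[0.3825,-0.213,0],0],[[0,0,0.112],[0.3825,-0.213,0],0],[[0,0,0.112],[0.3825,-0.213,0],0]])

```text
t: 0.9
eef_pos: [452.7, -320.0, 184.7]
tcp_rot: [-3.141, 0.0, 0.158]
ft_force: [0.8, -1.5, -0.0]
opening: 0.998
```

```bash
python3 -c "
from h import *
st();rel(478.5,-295,185,.158)"
```

```text
{'t': 0.9, 'eef_pos': [452.663, -319.951, 184.746], 'tcp_rot': [-3.141, 0.0, 0.158], 'joints': [-0.734, 0.391, 1.734, -0.0, 1.017, 0.679], 'ft_force': [0.787, -1.539, -0.029], 'moment': [-0.012, 0.002, 0.044], 'opening': 0.998}
rz -0.0003 shift [ 0.0294 -0.0206 -0.0003]
```

arm_command(targets=[[[0,0,0],[0.0294,-0.0206,0],0],[[0,0,0],[0.0294,-0.0206,0],0]])

```text
t: 1.1
eef_pos: [479.7, -293.7, 184.6]
tcp_rot: [-3.141, -0.0, 0.162]
ft_force: [-1.3, 0.5, -0.0]
opening: 1.001
```

```bash
python3 - <<'E'
from h import *
st(); c=get_calibration("wrist"); p,d=read_camera("wrist"); cv2.imwrite("pics/w1.png",p)
print(np.round(c["world_from_camera"],3).tolist())
M=c["world_from_camera"];vv,uu=np.mgrid[0:400,0:640]; f=200/np.tan(np.radians(c["vfov"]/2))
P=np.stack([(uu-c["cx"])/f*d,(vv-c["cy"])/f*d,d],-1)@M[:3,:3].T+M[:3,3]
m=(d>0)&(abs(P[...,2]-50)<5)&(abs(P[...,0]-478)<100)&(abs(P[...,1]+295)<60)
print(m.sum(),cv2.minAreaRect(P[m][:,:2].astype(np.float32)))
rel(478.5,-295,12,.158)
E
```

```text
{'t': 1.1, 'eef_pos': [479.679, -293.716, 184.58], 'tcp_rot': [-3.141, -0.0, 0.162], 'joints': [-0.667, 0.402, 1.715, 0.001, 1.025, 0.741], 'ft_force': [-1.333, 0.46, -0.029], 'moment': [-0.02, 0.012, -0.007], 'opening': 1.001}
[[0.161, -0.953, -0.258, 552.653], [-0.987, -0.155, -0.042, -282.536], [0.0, 0.261, -0.965, 383.947], [0.0, 0.0, 0.0, 1.0]]
4731 ((480.16937255859375, -296.2686462402344), (143.40086364746094, 51.98979949951172), 9.140531539916992)
rz 0.0032 shift [ 1.000e-04 -1.000e-04  1.725e-01]
```

View pics/w1.png

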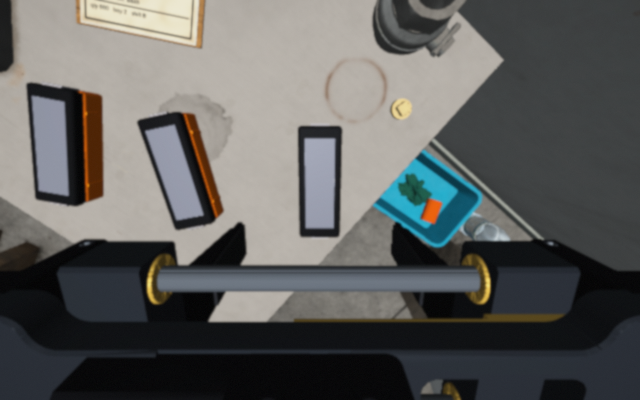

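arm_command(targets=[[[0,0,0],[0.001,0.0005,0.05],0],[[0,0,0],[0.001,0.0005,0.1],0],[[0,0,0],[0.001,0.0005,0.145],0],[[0,0,0],[0.001,0.0005,0.17],0],[[0,0,0],[0.001,0.0005,0.172],0],[[0,0,0],[0.001,0.0005,0.172],255],[[0,0,0],[0.001,0.0005,0.172],255],[[0,0,0],[0.001,0.0005,0.172],255]])

```text
t: 1.95
eef_pos: [479.0, -297.8, 14.5]
tcp_rot: [3.14, -0.002, 0.158]
ft_force: [0.2, 0.1, -0.8]
opening: 0.802
```

arm_command(targets=[[[0,0,0],[0,0,0],255],[[0,0,0],[0,0,0],255],[[0,0,0],[0,0,0],255],[[0,0,0],[0,0,0],255]])

```text
t: 2.35
eef_pos: [478.3, -296.7, 13.2]
tcp_rot: [-3.141, 0.0, 0.158]
ft_force: [-0.9, 3.8, 5.8]
opening: 0.544
```

```bash
python3 -c "
from h import *
st()"
```

```text
{'t': 2.35, 'eef_pos': [478.319, -296.669, 13.179], 'tcp_rot': [-3.141, 0.0, 0.158], 'joints': [-0.673, 0.633, 1.866, 0.0, 0.643, 0.74], 'ft_force': [-0.854, 3.803, 5.778], 'moment': [0.664, 0.258, 0.002], 'opening': 0.544}
```

arm_command(targets=[[[0,0,0],[0,0,0],255],[[0,0,0],[0,0,-0.02],255],[[0,0,0],[0,0,-0.06],255],[[0,0,0],[0,0,-0.1],255],[[0,0,0],[0,0,-0.14],255],[[0,0,0],[0,0,-0.165],255],[[0,0,0],[0,0,-0.175],255],[[0,0,0],[0,0,-0.175],255]])

```text
t: 3.15
eef_pos: [478.5, -297.1, 188.1]
tcp_rot: [3.141, -0.001, 0.158]
ft_force: [0.7, 0.7, -5.9]
opening: 0.541
```

arm_command(targets=[[[0,0,0],[0,0,0],255],[[0,0,0],[0,0,0],255],[[0,0,0],[0,0,0],255],[[0,0,0],[0,0,0],255]])

```text
t: 3.55
eef_pos: [478.3, -297.0, 187.0]
tcp_rot: [-3.141, 0.001, 0.158]
ft_force: [0.6, -0.1, -4.7]
opening: 0.542
```

```bash
python3 -c "
from h import *
st()"
```

```text
{'t': 3.55, 'eef_pos': [478.269, -296.965, 187.004], 'tcp_rot': [-3.141, 0.001, 0.158], 'joints': [-0.673, 0.401, 1.71, -0.0, 1.032, 0.74], 'ft_force': [0.613, -0.12, -4.712], 'moment': [-0.013, 0.008, 0.001], 'opening': 0.542}
```

arm_command(targets=[[[0,0,0],[0.05,0,0],255],[[0,0,0],[0.1,0,0],255],[[0,0,0],[0.15,0,0],255],[[0,0,0],[0.15,0,0],255],[[0,0,0],[0.15,0,0],255],[[0,0,0],[0.15,0,0],255],[[0,0,0],[0.15,0,0],255],[[0,0,0],[0.15,0,0],255]])

```text
t: 4.35
eef_pos: [625.9, -274.0, 188.3]
tcp_rot: [3.141, -0.0, 0.157]
ft_force: [-0.3, -0.0, -6.5]
opening: 0.546
```

```bash
python3 -c "
from h import *
st()"
```

```text
{'t': 4.35, 'eef_pos': [625.918, -273.967, 188.307], 'tcp_rot': [3.141, -0.0, 0.157], 'joints': [-0.509, 0.573, 1.398, -0.0, 1.17, 0.905], 'ft_force': [-0.323, -0.05, -6.461], 'moment': [-0.004, 0.061, -0.056], 'opening': 0.546}
```

arm_command(targets=[[[0,0,0],[-0.05,0,0],255],[[0,0,0],[-0.1,0,0],255],[[0,0,0],[-0.15,0,0],255],[[0,0,0],[-0.15,0,0],255],[[0,0,0],[-0.15,0,0],255],[[0,0,0],[-0.15,0,0],255],[[0,0,0],[-0.15,0,0],255],[[0,0,0],[-0.15,0,0],255]])

```text
t: 5.15
eef_pos: [479.1, -296.8, 187.6]
tcp_rot: [3.142, 0.0, 0.159]
ft_force: [-0.4, 0.1, -6.4]
opening: 0.548
```

```bash
python3 -c "
from h import *
st()"
```

```text
{'t': 5.15, 'eef_pos': [479.061, -296.834, 187.621], 'tcp_rot': [3.142, 0.0, 0.159], 'joints': [-0.672, 0.401, 1.708, -0.0, 1.033, 0.74], 'ft_force': [-0.419, 0.09, -6.444], 'moment': [0.023, 0.046, 0.044], 'opening': 0.548}
```

arm_command(targets=[[[0,0,0],[0.05,0,0],255],[[0,0,0],[0.1,0,0],255],[[0,0,0],[0.15,0,0],255],[[0,0,0],[0.15,0,0],255],[[0,0,0],[0.15,0,0],255],[[0,0,0],[0.15,0,0],255],[[0,0,0],[0.15,0,0],255],[[0,0,0],[0.15,0,0],255]])

```text
t: 5.95
eef_pos: [626.0, -273.9, 188.3]
tcp_rot: [3.141, -0.0, 0.157]
ft_force: [-0.6, -1.0, -5.6]
opening: 0.542
```

```bash
python3 -c "
from h import *
st()"
```

```text
{'t': 5.95, 'eef_pos': [625.975, -273.921, 188.313], 'tcp_rot': [3.141, -0.0, 0.157], 'joints': [-0.509, 0.573, 1.398, -0.0, 1.17, 0.905], 'ft_force': [-0.556, -1.018, -5.616], 'moment': [-0.03, -0.047, 0.015], 'opening': 0.542}
```

arm_command(targets=[[[0,0,0],[-0.05,0,0],255],[[0,0,0],[-0.1,0,0],255],[[0,0,0],[-0.15,0,0],255],[[0,0,0],[-0.15,0,0],255],[[0,0,0],[-0.15,0,0],255],[[0,0,0],[-0.15,0,0],255],[[0,0,0],[-0.15,0,0],255],[[0,0,0],[-0.15,0,0],255]])

```text
t: 6.75
eef_pos: [479.0, -296.8, 187.6]
tcp_rot: [-3.141, 0.0, 0.159]
ft_force: [0.0, -0.0, -5.9]
opening: 0.543
```

```bash
python3 -c "
from h import *
st()"
```

```text
{'t': 6.75, 'eef_pos': [479.038, -296.831, 187.576], 'tcp_rot': [-3.141, 0.0, 0.159], 'joints': [-0.672, 0.401, 1.708, -0.0, 1.033, 0.74], 'ft_force': [0.019, -0.039, -5.856], 'moment': [0.011, 0.012, -0.01], 'opening': 0.543}
```

```bash
cat >> h.py <<'E'
def avg(n=8):
    A=[]
    for i in range(n):
        s=env.state(); A.append(np.r_[s["ft_force"],s["moment"]]); read_camera("top")
    A=np.array(A); print("mean",A.mean(0).round(3),"sd",A.std(0).round(3)); st()
E
python3 -c "
from h import *
avg()"
```

```text
mean [-0.205 -0.186 -5.925  0.011  0.015  0.014] sd [0.455 0.408 0.34  0.021 0.018 0.029]
{'t': 7.15, 'eef_pos': [478.49, -297.003, 187.767], 'tcp_rot': [-3.142, 0.0, 0.158], 'joints': [-0.673, 0.4, 1.709, -0.0, 1.033, 0.74], 'ft_force': [-0.372, -0.08, -6.353], 'moment': [-0.044, 0.011, -0.071], 'opening': 0.547}
```

arm_command(targets=[[[0,0,0],[0.05,0,0],255],[[0,0,0],[0.1,0,0],255],[[0,0,0],[0.15,0,0],255],[[0,0,0],[0.15,0,0],255],[[0,0,0],[0.15,0,0],255],[[0,0,0],[0.15,0,0],255]])

```text
t: 7.75
eef_pos: [625.8, -273.5, 187.6]
tcp_rot: [-3.141, 0.001, 0.158]
ft_force: [-0.9, 0.7, -6.2]
opening: 0.54
```

```bash
python3 -c "
from h import *
avg()"
```

```text
mean [-2.930e-01  4.110e-01 -5.913e+00 -4.000e-03  3.200e-02  7.000e-03] sd [0.808 0.481 0.341 0.027 0.05  0.017]
{'t': 8.15, 'eef_pos': [626.295, -273.699, 188.085], 'tcp_rot': [3.141, -0.0, 0.157], 'joints': [-0.509, 0.574, 1.397, -0.0, 1.17, 0.905], 'ft_force': [-0.253, 0.185, -6.865], 'moment': [0.056, -0.005, 0.022], 'opening': 0.539}
```

arm_command(targets=[[[0,0,0],[-0.04,0,0],255],[[0,0,0],[-0.08,0,0],255],[[0,0,0],[-0.12,0,0],255],[[0,0,0],[-0.145,0,0.02],255],[[0,0,0],[-0.15,0,0.06],255],[[0,0,0],[-0.15,0,0.1],255],[[0,0,0],[-0.15,0,0.14],255],[[0,0,0],[-0.15,0,0.16],255]])

```text
t: 8.95
eef_pos: [477.4, -296.5, 25.3]
tcp_rot: [-3.14, 0.002, 0.157]
ft_force: [-0.8, -0.3, -5.5]
opening: 0.544
```

arm_command(targets=[[[0,0,0],[0,0,0.008],255],[[0,0,0],[0,0,0.0125],255],[[0,0,0],[0,0,0.0145],255],[[0,0,0],[0,0,0.0145],255],[[0,0,0],[0,0,0.0145],255]])

```text
t: 9.45
eef_pos: [478.9, -297.4, 14.3]
tcp_rot: [3.14, -0.001, 0.158]
ft_force: [1.2, -0.8, -5.0]
opening: 0.546
```

```bash
python3 -c "
from h import *
st()"
```

```text
{'t': 9.45, 'eef_pos': [478.865, -297.377, 14.325], 'tcp_rot': [3.14, -0.001, 0.158], 'joints': [-0.673, 0.632, 1.864, -0.0, 0.644, 0.74], 'ft_force': [1.207, -0.821, -5.034], 'moment': [-0.006, 0.013, -0.015], 'opening': 0.546}
```

arm_command(targets=[[[0,0,0],[0,0,0.001],255],[[0,0,0],[0,0,0.001],255],[[0,0,0],[0,0,0.001],0],[[0,0,0],[0,0,0.001],0],[[0,0,0],[0,0,0.001],0],[[0,0,0],[0,0,0.001],0],[[0,0,0],[0,0,0.001],0],[[0,0,0],[0,0,0.001],0]])

```text
t: 10.25
eef_pos: [478.5, -297.1, 12.3]
tcp_rot: [3.142, -0.0, 0.158]
ft_force: [0.2, 0.4, -0.4]
opening: 0.974
```

arm_command(targets=[[[0,0,0],[0,0,-0.02],0],[[0,0,0],[0,0,-0.06],0],[[0,0,0],[0,0,-0.11],0],[[0,0,0],[0,0,-0.15],0],[[0,0,0],[0,0,-0.175],0]])

```text
t: 10.75
eef_pos: [478.9, -297.4, 190.6]
tcp_rot: [3.139, -0.002, 0.158]
ft_force: [-0.2, -0.4, 0.4]
opening: 1.001
```

```bash
python3 -c "
from h import *
st(); rel(463.5,-122.2,187,.36)
p,d=read_camera('wrist'); cv2.imwrite('pics/w2.png',p)"
```

```text
{'t': 10.75, 'eef_pos': [478.919, -297.411, 190.612], 'tcp_rot': [3.139, -0.002, 0.158], 'joints': [-0.673, 0.396, 1.707, -0.0, 1.035, 0.74], 'ft_force': [-0.225, -0.434, 0.358], 'moment': [0.062, 0.048, 0.024], 'opening': 1.001}
rz -0.2021 shift [ 0.0123 -0.1755  0.0036]
```

View pics/w2.png

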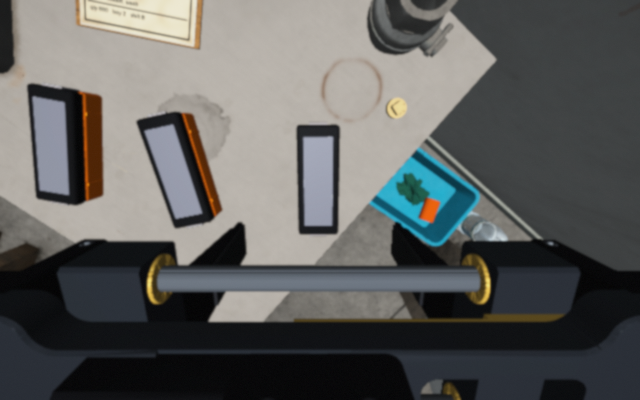

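The right case stands where it was, at about (318,180), upright. It did not rattle. Next is the middle case.

arm_command(targets=[[[0,0,-0.202],[0.0123,-0.045,0],0],[[0,0,-0.202],[0.0123,-0.09,0],0],[[0,0,-0.202],[0.0123,-0.135,0],0],[[0,0,-0.202],[0.0123,-0.165,0],0],[[0,0,-0.202],[0.0123,-0.175,0],0],[[0,0,-0.202],[0.0123,-0.175,0],0]])

```text
t: 11.4
eef_pos: [463.1, -121.6, 187.4]
tcp_rot: [3.141, -0.0, 0.362]
ft_force: [-0.3, 0.4, -0.2]
opening: 1.002
```

```bash
python3 - <<'E'
from h import *
st(); c=get_calibration("wrist"); p,d=read_camera("wrist"); cv2.imwrite("pics/w3.png",p)
M=c["world_from_camera"];vv,uu=np.mgrid[0:400,0:640]; f=200/np.tan(np.radians(c["vfov"]/2))
P=np.stack([(uu-c["cx"])/f*d,(vv-c["cy"])/f*d,d],-1)@M[:3,:3].T+M[:3,3]
for x,y in((463,-122),(471,22),(479,-296)):
    m=(d>0)&(abs(P[...,2]-50)<5)&(abs(P[...,0]-x)<90)&(abs(P[...,1]-y)<60)
    if m.any(): print(m.sum(),cv2.minAreaRect(P[m][:,:2].astype(np.float32)))
rel(463.8,-122.4,13,.36)
E
```

```text
{'t': 11.4, 'eef_pos': [463.146, -121.641, 187.425], 'tcp_rot': [3.141, -0.0, 0.362], 'joints': [-0.395, 0.281, 1.902, -0.0, 0.958, 0.815], 'ft_force': [-0.298, 0.396, -0.192], 'moment': [-0.049, -0.051, 0.016], 'opening': 1.002}
4668 ((464.9175109863281, -122.76736450195312), (142.86639404296875, 51.96289825439453), 20.584577560424805)
5351 ((473.50152587890625, 22.013193130493164), (51.6875114440918, 143.9466552734375), 88.56661987304688)
3809 ((485.8388671875, -296.7790832519531), (133.6646270751953, 52.05201721191406), 8.763252258300781)
rz 0.0007 shift [ 4.000e-04 -1.000e-04  1.744e-01]
```

arm_command(targets=[[[0,0,0],[0.0005,0,0.05],0],[[0,0,0],[0.0005,0,0.1],0],[[0,0,0],[0.0005,0,0.145],0],[[0,0,0],[0.0005,0,0.172],0],[[0,0,0],[0.0005,0,0.175],0],[[0,0,0],[0.0005,0,0.175],255],[[0,0,0],[0.0005,0,0.175],255],[[0,0,0],[0.0005,0,0.175],255]])

```text
t: 12.25
eef_pos: [464.4, -122.7, 13.7]
tcp_rot: [3.14, -0.002, 0.36]
ft_force: [-0.7, 0.1, 0.1]
opening: 0.804
```

arm_command(targets=[[[0,0,0],[0,0,0],255],[[0,0,0],[0,0,0],255],[[0,0,0],[0,0,0],255],[[0,0,0],[0,0,0],255],[[0,0,0],[0,0,0],255]])

```text
t: 12.75
eef_pos: [463.7, -122.1, 12.7]
tcp_rot: [3.141, -0.0, 0.36]
ft_force: [-1.6, 1.5, 5.2]
opening: 0.543
```

arm_command(targets=[[[0,0,0],[0,0,-0.02],255],[[0,0,0],[0,0,-0.06],255],[[0,0,0],[0,0,-0.1],255],[[0,0,0],[0,0,-0.14],255],[[0,0,0],[0,0,-0.165],255],[[0,0,0],[0,0,-0.175],255],[[0,0,0],[0,0,-0.175],255],[[0,0,0],[0,0,-0.175],255]])

```text
t: 13.55
eef_pos: [462.8, -121.9, 185.8]
tcp_rot: [-3.14, 0.002, 0.36]
ft_force: [0.0, -0.4, -5.2]
opening: 0.542
```

```bash
python3 -c "
from h import *
avg(6)"
```

```text
mean [-1.12e-01 -1.89e-01 -5.51e+00 -5.00e-03 -2.00e-03 -1.00e-02] sd [0.31  0.276 0.219 0.037 0.023 0.026]
{'t': 13.85, 'eef_pos': [463.341, -122.042, 186.539], 'tcp_rot': [-3.141, 0.001, 0.36], 'joints': [-0.395, 0.283, 1.902, -0.0, 0.958, 0.816], 'ft_force': [-0.385, 0.32, -5.187], 'moment': [-0.03, -0.006, 0.016], 'opening': 0.542}
```

arm_command(targets=[[[0,0,0],[0.05,0,0],255],[[0,0,0],[0.1,0,0],255],[[0,0,0],[0.15,0,0],255],[[0,0,0],[0.15,0,0],255],[[0,0,0],[0.15,0,0],255],[[0,0,0],[0.15,0,0],255],[[0,0,0],[0.15,0,0],255]])

```text
t: 14.55
eef_pos: [603.1, -69.8, 187.4]
tcp_rot: [-3.142, 0.0, 0.359]
ft_force: [-0.3, -0.1, -5.6]
opening: 0.545
```

```bash
python3 -c "
from h import *
avg(6)"
```

```text
mean [-0.188 -0.164 -5.74  -0.058  0.103 -0.016] sd [0.525 0.55  0.184 0.019 0.027 0.039]
{'t': 14.85, 'eef_pos': [603.763, -69.565, 187.558], 'tcp_rot': [3.141, -0.0, 0.359], 'joints': [-0.223, 0.463, 1.6, -0.0, 1.078, 0.988], 'ft_force': [0.331, -0.572, -5.396], 'moment': [-0.027, 0.074, 0.022], 'opening': 0.548}
```

arm_command(targets=[[[0,0,0],[-0.05,0,0],255],[[0,0,0],[-0.1,0,0],255],[[0,0,0],[-0.15,0,0],255],[[0,0,0],[-0.15,0,0],255],[[0,0,0],[-0.15,0,0],255],[[0,0,0],[-0.15,0,0],255],[[0,0,0],[-0.15,0,0],255]])

```text
t: 15.55
eef_pos: [464.4, -122.0, 187.3]
tcp_rot: [3.141, -0.0, 0.36]
ft_force: [-0.7, 0.3, -5.4]
opening: 0.543
```

```bash
python3 -c "
from h import *
avg(6)"
```

```text
mean [-0.193 -0.015 -5.632  0.01  -0.08   0.039] sd [0.664 0.546 0.293 0.034 0.034 0.026]
{'t': 15.85, 'eef_pos': [463.744, -121.943, 187.162], 'tcp_rot': [-3.142, 0.0, 0.36], 'joints': [-0.395, 0.282, 1.901, -0.0, 0.959, 0.816], 'ft_force': [0.029, -0.405, -5.337], 'moment': [0.024, -0.084, -0.036], 'opening': 0.545}
```

arm_command(targets=[[[0,0,0],[0.05,0,0],255],[[0,0,0],[0.1,0,0],255],[[0,0,0],[0.15,0,0],255],[[0,0,0],[0.15,0,0],255],[[0,0,0],[0.15,0,0],255],[[0,0,0],[0.15,0,0],255],[[0,0,0],[0.15,0,0],255]])

```text
t: 16.55
eef_pos: [603.2, -69.7, 187.5]
tcp_rot: [3.141, 0.0, 0.359]
ft_force: [0.9, 0.2, -5.5]
opening: 0.545
```

```bash
python3 -c "
from h import *
avg(6)"
```

```text
mean [ 2.220e-01  2.050e-01 -5.508e+00 -4.100e-02  6.500e-02 -5.000e-03] sd [0.482 0.414 0.744 0.026 0.032 0.018]
{'t': 16.85, 'eef_pos': [603.752, -69.552, 187.558], 'tcp_rot': [3.141, -0.0, 0.359], 'joints': [-0.223, 0.463, 1.6, -0.0, 1.078, 0.988], 'ft_force': [0.845, 0.143, -5.874], 'moment': [-0.056, 0.038, -0.042], 'opening': 0.542}
```

arm_command(targets=[[[0,0,0],[-0.05,0,0],255],[[0,0,0],[-0.1,0,0],255],[[0,0,0],[-0.15,0,0],255],[[0,0,0],[-0.15,0,0],255],[[0,0,0],[-0.15,0,0],255],[[0,0,0],[-0.15,0,0],255],[[0,0,0],[-0.15,0,0],255]])

```text
t: 17.55
eef_pos: [464.4, -122.0, 187.3]
tcp_rot: [3.141, -0.0, 0.36]
ft_force: [1.1, 0.4, -6.5]
opening: 0.542
```

```bash
python3 -c "
from h import *
avg(6); rel(668,-53,163,.36)"
```

```text
mean [ 0.541  0.01  -5.783  0.016 -0.077 -0.011] sd [0.49  0.537 0.386 0.019 0.024 0.041]
{'t': 17.85, 'eef_pos': [463.743, -121.953, 187.159], 'tcp_rot': [-3.142, 0.0, 0.36], 'joints': [-0.395, 0.282, 1.901, -0.0, 0.959, 0.816], 'ft_force': [-0.078, 0.108, -5.483], 'moment': [0.01, -0.053, 0.047], 'opening': 0.544}
rz 0.0002 shift [0.2155 0.0075 0.0242]
```

The middle case rattles: its moment flips by about 0.16 N m at every stop. I'm carrying it gently to the clipboard.

arm_command(targets=[[[0,0,0],[0.02,0,0],255],[[0,0,0],[0.05,0.002,0.005],255],[[0,0,0],[0.085,0.004,0.01],255],[[0,0,0],[0.12,0.006,0.015],255],[[0,0,0],[0.155,0.0075,0.02],255],[[0,0,0],[0.185,0.0075,0.024],255],[[0,0,0],[0.205,0.0075,0.024],255],[[0,0,0],[0.2155,0.0075,0.024],255]])

```text
t: 18.65
eef_pos: [669.0, -52.4, 162.4]
tcp_rot: [-3.141, 0.001, 0.361]
ft_force: [-0.5, -0.5, -5.2]
opening: 0.544
```

arm_command(targets=[[[0,0,0],[0,0,0],255],[[0,0,0],[0,0,0],255],[[0,0,0],[0,0,0],255],[[0,0,0],[0,0,0],255],[[0,0,0],[0,0,0],255]])

```text
t: 19.15
eef_pos: [667.6, -53.6, 163.7]
tcp_rot: [3.141, -0.0, 0.359]
ft_force: [-1.0, -0.1, -6.3]
opening: 0.546
```

```bash
python3 - <<'E'
from h import *
avg(4); p,d=read_camera("side"); cv2.imwrite("pics/s5.png",p)
c=get_calibration("side")
for (u,v) in ((345,232),(368,198)): pass
M=c["world_from_camera"];vv,uu=np.mgrid[0:400,0:640]; f=200/np.tan(np.radians(c["vfov"]/2))
P=np.stack([(uu-c["cx"])/f*d,(vv-c["cy"])/f*d,d],-1)@M[:3,:3].T+M[:3,3]
h=cv2.cvtColor(p,cv2.COLOR_BGR2HSV); o=(h[...,0]>8)&(h[...,0]<22)&(h[...,1]>190)&(h[...,2]>120)&(d>0)
n,l,s,_=cv2.connectedComponentsWithStats(o.astype(np.uint8))
for i in range(1,n):
    if s[i,4]>100: Q=P[l==i]; print(s[i].tolist(),np.percentile(Q,2,0).round(),np.percentile(Q,98,0).round())
p2,d2=read_camera("top"); cv2.imwrite("pics/t5.png",p2)
E
```

```text
mean [-2.460e-01  2.630e-01 -5.787e+00  2.400e-02  1.100e-02 -2.000e-03] sd [0.492 0.38  0.339 0.035 0.008 0.028]
{'t': 19.35, 'eef_pos': [667.774, -53.355, 163.396], 'tcp_rot': [3.142, 0.0, 0.36], 'joints': [-0.178, 0.575, 1.464, -0.0, 1.103, 1.033], 'ft_force': [0.051, -0.975, -5.527], 'moment': [-0.013, 0.026, -0.022], 'opening': 0.539}
[250, 147, 59, 13, 599] [597. -53. 154.] [721.  -6. 182.]
[355, 164, 46, 14, 372] [ 412. -284.    4.] [ 539. -262.   32.]
[313, 229, 57, 26, 505] [404.  46.   5.] [536.  52.  33.]
```

View pics/s5.png

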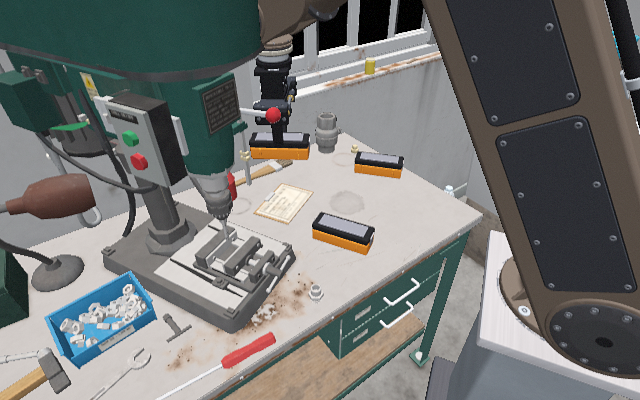

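View pics/t5.png

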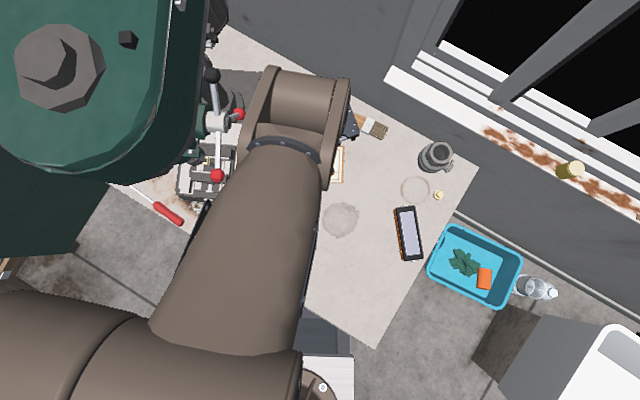

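```bash
python3 -c "
from h import *
env.job_done(); st()"
```

```text
the job is handed in; nothing more can be done
the job is handed in; nothing more can be done
```

The rattling case is the middle one. I handed the job in with the arm holding it level over the clipboard, about 15 cm above the bench; no verdict was reported.

- **Right case, tried first:** four pairs of 150 mm strokes gave no clear change in moment. Averaged, it was 0.015 N m at one end and 0.032 at the other. I stood it back, and the wrist and top pictures show it upright where it was.
- **Middle case:** over four strokes the moment was about +0.10, −0.08, +0.065 and −0.08 N m, changing sign at each stop. That matches the ±0.08 N m expected from the ball running end to end.
- **Final hold:** my last checks put the tool at (668, −53, 163) mm with tilt near 0. My measured clipboard centre is (668, −53) mm. The side view puts the case's underside at about 150 mm, and it is gripped at 52 mm opening.
- **Everything else:** I did not touch the left case, valve, nipple or plug.
- **Odd reading:** in the final hold the moment read about 0.01 N m instead of ±0.08. The gentle carry probably left the ball near the middle of the case.

The last state check was at about 19.4 s of the 72 s allowed.

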